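Empty the cut-off machine's catch tray into the tote

ROBOT

A 6-joint arm with a two-finger parallel gripper is mounted at the origin on a cart in front of the work surface, level with it; the furniture and walls round the work are solid. World frame = base frame: x ahead of the robot, y to its left, z up, the work surface at z = 0. Lengths are in m, angles in rad, forces in N, time in s.
With the tool pointing down it reaches from about 0.425 to 0.925 m from the base axis. Payload 12.5 kg.
Tool frame: the origin (TCP) lies on the centre line of the jaws, within the pads' length; the fingertips stand 8 mm ahead of it and the grasp point (between the pads) lies 11 mm behind it; z points along the fingers, y is the line along which they close (so a half turn about z gives the same grasp; the last joint's range is limited). The gripper opens to 85 mm and grips with 20 to 120 N. Pads are 22 mm wide; open, the fingers measure 114 mm over their backs; the gripper's body (76 mm by 85 mm) begins 54 mm behind the grasp point. The pads swing forward as they close: fully open they stand 13 mm farther back than shut.
Start: joints at [1.078, 0.491, 1.559, -0, 1.092, -0.106], TCP at [0.236, 0.579, 0.239] pointing down, gripper open.
Joint ranges: [-3.1, 3.1], [-0.84, 2.19], [0.05, 2.79], [-1.13, 4.28], [0.06, 2.93], [-2.69, 2.69]. Speed limits (rad/s): [2.22, 2.22, 2.79, 3.14, 3.14, 3.14].

INTERFACE

Orientations are given as a unit quaternion [w, x, y, z].
In Python, from rig import state, viewer, r gives the robot as it stands. The module is installed in compiled form; this text tells all that it offers.
- The arm moves only by the shell command python3 -m jog 'ROWS'. ROWS is JSON, a list that holds one entry, the list of rows, each a list of 7 numbers: the shift along the world's x, y, z in mm, then the turn, a rotation vector about the world's x, y, z in rad, then the finger opening in mm, from 0 to 85.4. A call has 1 to 8 rows; each row is the pose to reach, as a shift and turn from the pose commanded when the call began; what a row does not reach only later rows make up. A row lasts 1/10 s, in which the tool goes at most 50 mm and 8.59 degrees, less where a joint would pass 70% of its speed; a pose out of reach is approached as far as the arm can. A call with a gripper value outside its range is refused whole. The fingers move at their own pace and stop on an object; the grip force is fixed at half the most. Time passes only in rows, so rows that repeat a pose let the fingers close. It gives the time, the measured TCP pose, the force, the opening and the grip force at its end, in the units of the state.
- state(): the state, without advancing time (a new reading comes with each control period).
- viewer.grab_frame(name): name is "scene" or "top" or "wrist"; returns the picture (384x512x3 uint8, red, green, blue); there is no depth.
- viewer.camera_info(name): a dict with "camera_matrix" (3x3 intrinsics, pixels), "cam_to_world" (4x4, takes a point from camera to world coordinates); the wrist camera has in their place "hand_eye" (4x4, takes a point from camera to tool coordinates, whose origin is the TCP and whose axes are the flange's). Camera axes: x right, y down, z forward; pixel columns grow to the right and rows downward; lengths in m; the calibration is good to about 2 mm. A picture is of the moment at which its call begins: read the wrist's pose just before it. camera_info takes no time and is no camera call.
- r.sign_off(): hands the job in; it is judged then, once.
The state is a dict: "time_s": time; "joint_positions": joint angles; "qvel": joint speeds; "joint_efforts": joint torques, N m; "eef_pos": TCP position; "orientation": TCP orientation; "force": force on the tool from outside, world axes, zero at the start; "torque": the same for the moment, N m; "width": finger opening in m; "finger_force": force on a finger pad.
Only numpy, scipy, OpenCV 4.12 (cv2) and the standard library are available. Lean on these libraries where they do the work, as an engineer would, in place of code of your own. Each camera call takes 0.05 s, during which the arm holds its last target. There are 200 camera calls.

TASK

The catch tray of the bench cut-off machine has three finished nozzles and one hexagonal bar end in it. Pick the bar end out and drop it in the open scrap tin, and slide the grey tote home against the stop bar under the tray's lip, square and centred; when both are done, lift the tray by its side handle so that all three nozzles slide out into the tote, and lower it gently by hand back onto its rest. Leave the other things on the bench where they are.

Things in the scene. Friction and masses are not known exactly. Their poses are not given: they have to be found in the camera images.
- machine: Grey bench cut-off machine, fixed. Origin: on the bench under the middle of its catch tray; x along the tray hinge (-x towards the robot), tray pours to -y. In mm: housing y 125 to 245, x -106 to 185, 280 high; spout to y 112, z 160 to 230. Tray frame: rails at x +-86, z 99 to 113, to y -97; two legs at x +-86 with a stop bar between (z 23 to 45), their faces towards the tote at y -56.
- tote_bay (a point): Point on the bench where the middle of the tote's underside is when it stands home against the stop bar and centred under the tray's lip (2 mm short of touching). Axes as the machine's. Fixed furniture near by (world, m): vise x up to 0.42, y 0.02 to 0.16, its slide to x 0.455 at y 0.06 to 0.12, 0.155 high; tool case from x 0.61, y -0.25 to -0.56, 0.10 high.
- catch_tray (a joint): Tipping angle of the steel catch tray: 0 level on its rest, up to 1.2 rad as the back end is lifted; falls back by its weight when let go. Hinge along machine x at y -90, z 113 mm. Nozzles slide at about 0.5 to 0.75 rad. Inside, level: x -76 to 76, y -102 (open lip) to 80 mm, floor z 121, walls to z 147, back wall flared out to z 150.
- tray_handle (a point): Middle of the black sleeve (13 mm thick, 52 mm long) of the tray's handle: a round bar sticking out sideways along the machine's -x, 120 mm from the hinge axis and 19 mm above it (machine x -130, y 30, z 132 mm when level). Moves with the tray.
- tray_lip (a point): Middle of the open pouring edge of the tray, on its floor.
- tote: Grey plastic open tote, 196 mm (its x) by 146 mm (its y) over the rim, 60 mm high, walls and floor 4 mm, rolled rim 10 mm wide and 8 mm high all round (rim middle at x +-93, y +-68). Origin: middle of its underside. 0.4 kg, loose. Either long side may face the stop bar. Home, its back 46 mm lie under the lip.
- bar_end: Bar end (scrap): a plain hexagonal brass stub, 18 mm across flats, 44 mm long along its x. Origin: its middle. It lies on a flat.
- scrap_tin: Round open metal tin, 82 mm outside, 76 mm inside, 72 mm high, loose. Origin: middle of its underside.
- jar_flux: Bystander: white jar with a lid, 68 mm round, 115 mm high. Origin: middle of its underside.
- tape_measure: Bystander: pocket tape measure, 36 x 80 x 60 mm (x, y, z). Origin: middle of its underside.
- box_flints: Bystander: small box, 46 x 60 x 30 mm. Origin: middle of its underside.
- pliers: Bystander: pliers lying flat, 54 x 190 x 15 mm. Origin: middle of the underside.
- nozzle_1: Finished part: brass-coloured torch nozzle, stepped and round, 78 mm long (its y), 19 mm thick; the thick head is at one end. Origin: middle of its underside as it lies.
- nozzle_2: Finished part: brass-coloured torch nozzle, stepped and round, 78 mm long (its y), 19 mm thick; the thick head is at one end. Origin: middle of its underside as it lies.
- nozzle_3: Finished part: brass-coloured torch nozzle, stepped and round, 78 mm long (its y), 19 mm thick; the thick head is at one end. Origin: middle of its underside as it lies.

How it is judged:
By the outcome, as a careful person would: the job done as asked, in the order asked, and still so for the second after the job is handed in, with the robot touching nothing.
It also fails if it takes over 64 s, if anything falls off the work surface, if the arm or the gripper's body presses on something with over 40 N, if the wrist force passes 120 N, or if a joint passes its speed limit or range.

## Working session

There is one attempt and no reset: what is moved stays moved. The work goes in short steps, Python scripts to look and compute and a shell command to move; the robot and the scene stay as the last step left them, time stands still between calls to the robot, and variables do not carry over. Pictures are saved under pics/ and viewed, at most 10 in all, crops included, and the job is handed in when it is done.

```bash
mkdir -p pics
python3 - <<'E'
from rig import state, viewer, r
import cv2,numpy as np
np.set_printoptions(precision=4,suppress=True)
s=state();print(s)
for n in("scene","top","wrist"):
    i=viewer.camera_info(n);print(n,i)
a=viewer.grab_frame("scene");b=viewer.grab_frame("top")
np.save("scene0.npy",a);np.save("top0.npy",b)
cv2.imwrite("pics/s0.png",cv2.resize(a[:,:,::-1],(800,600),interpolation=cv2.INTER_CUBIC));cv2.imwrite("pics/t0.png",cv2.resize(b[:,:,::-1],(800,600),interpolation=cv2.INTER_CUBIC))
E
```

```text
{'time_s': 0.0, 'joint_positions': array([ 1.0784,  0.4916,  1.5595,  0.    ,  1.0917, -0.1056]), 'qvel': array([ 0.0009, -0.0018, -0.0004,  0.0014,  0.0001,  0.0006]), 'joint_efforts': array([ -0.0003, -61.8437, -26.1595,  -0.0001,   0.004 ,   0.    ]), 'eef_pos': array([0.2356, 0.5787, 0.2387]), 'orientation': array([-0.0002,  0.1922,  0.9814, -0.0005]), 'force': array([0.4644, 1.1823, 0.5107]), 'torque': array([ 0.0314,  0.0039, -0.042 ]), 'finger_force': 0.0, 'width': 0.08554708449780421}
scene {'camera_matrix': array([[409.9912,   0.    , 258.0754],
       [  0.    , 409.9912, 192.1977],
       [  0.    ,   0.    ,   1.    ]]), 'cam_to_world': array([[ 0.8135, -0.2674,  0.5164, -0.1825],
       [-0.5812, -0.3434,  0.7378, -1.0915],
       [-0.02  , -0.9003, -0.4348,  0.7442],
       [ 0.    ,  0.    ,  0.    ,  1.    ]])}
top {'camera_matrix': array([[440.6123,   0.    , 250.9306],
       [  0.    , 440.6123, 193.8924],
       [  0.    ,   0.    ,   1.    ]]), 'cam_to_world': array([[ 0.121 , -0.9712,  0.2051,  0.3033],
       [-0.9926, -0.1194,  0.0201, -0.0533],
       [ 0.0049, -0.2061, -0.9785,  1.386 ],
       [ 0.    ,  0.    ,  0.    ,  1.    ]])}
wrist {'camera_matrix': array([[327.3923,   0.    , 252.1158],
       [  0.    , 327.3923, 191.2575],
       [  0.    ,   0.    ,   1.    ]]), 'hand_eye': array([[-0.0004, -0.9534, -0.3018,  0.0783],
       [ 1.    , -0.0005,  0.0001, -0.0011],
       [-0.0003, -0.3018,  0.9534, -0.1334],
       [ 0.    ,  0.    ,  0.    ,  1.    ]])}
```

View pics/s0.png

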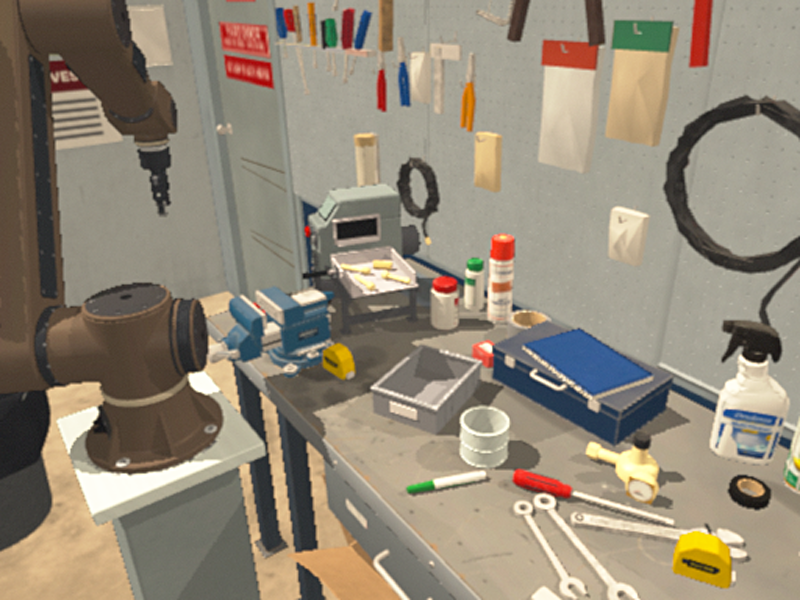

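View pics/t0.png

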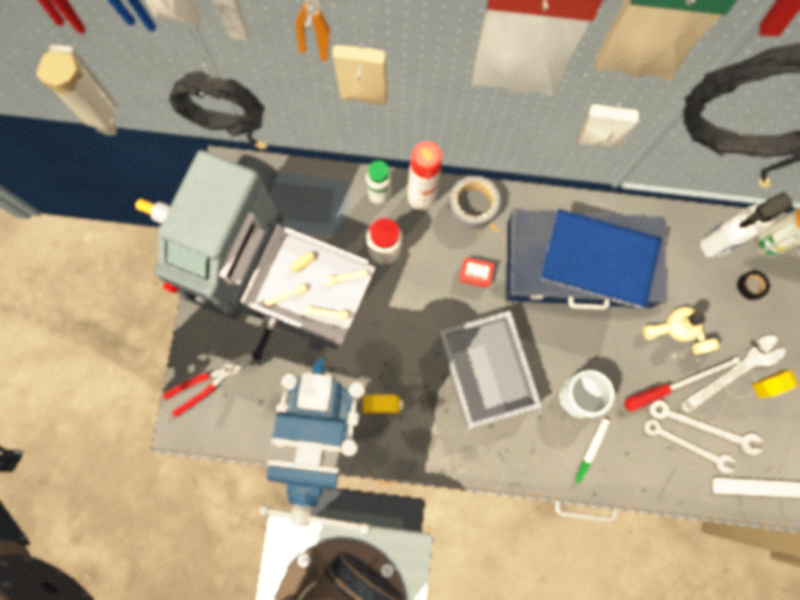

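The scene view shows the tray (with 3 nozzles and the bar end) under the machine, and the tote and tin in the middle. In the top view (800 px), the tray is at about (310,285), handle (262,340), tote (490,370), tin (588,395), jar (384,240), red box (478,271) and tape (380,404). I'll enlarge the tray and tote next.

```bash
cat > h.py <<'E'
import numpy as np,cv2
from rig import state,viewer,r
from scipy.spatial.transform import Rotation as R
np.set_printoptions(precision=4,suppress=True)
def cam(name,s=None):
    i=viewer.camera_info(name);K=i["camera_matrix"]
    if name!="wrist": return K,i["cam_to_world"]
    s=s or state();q=s["orientation"];T=np.eye(4);T[:3,:3]=R.from_quat([q[1],q[2],q[3],q[0]]).as_matrix();T[:3,3]=s["eef_pos"]
    return K,T@i["hand_eye"]
def ray(c,px,z):
    K,T=c;px=np.atleast_2d(np.float64(px));d=(T[:3,:3]@np.linalg.inv(K)@np.c_[px,np.ones(len(px))].T).T
    return T[:3,3]+d*((z-T[2,3])/d[:,2])[:,None]
def proj(c,P):
    K,T=c;P=np.atleast_2d(P);p=(P-T[:3,3])@T[:3,:3]@K.T;return p[:,:2]/p[:,2:]
E
python3 - <<'E'
from h import *
b=np.load("top0.npy")
c=b[130:290,90:400]
cv2.imwrite("pics/t1.png",cv2.resize(c[:,:,::-1],None,fx=2.58,fy=2.58*1,interpolation=cv2.INTER_CUBIC))
c=cam("top")
f=1.5625
for n,p,z in [("tray TL",(275,228),.147),("tray lip far",(375,265),.13),("lip near",(345,340),.13),("bl",(243,300),.147),("handle in",(270,322),.132),("handle out",(258,357),.132),("tote",(510,313),.06),("tote",(444,336),.06),("tote",(472,425),.06),("tote",(540,405),.06),("tin",(588,390),.072),("jar",(384,234),.115),("tape",(383,403),.06),("box",(478,268),.03)]:
    print(n,ray(c,np.array(p)/f,z)[0])
E
```

```text
tray TL [0.6791 0.2081 0.147 ]
tray lip far [0.6353 0.0133 0.13  ]
lip near [0.4867 0.0502 0.13  ]
bl [0.5351 0.2449 0.147 ]
handle in [0.5029 0.1921 0.132 ]
handle out [0.4359 0.2037 0.132 ]
tote [ 0.5895 -0.2583  0.06  ]
tote [ 0.5283 -0.1345  0.06  ]
tote [ 0.3647 -0.2053  0.06  ]
tote [ 0.418  -0.3307  0.06  ]
tin [ 0.4562 -0.4167  0.072 ]
jar [0.7026 0.0047 0.115 ]
tape [ 0.3853 -0.0325  0.06  ]
box [ 0.6811 -0.1902  0.03  ]
```

View pics/t1.png

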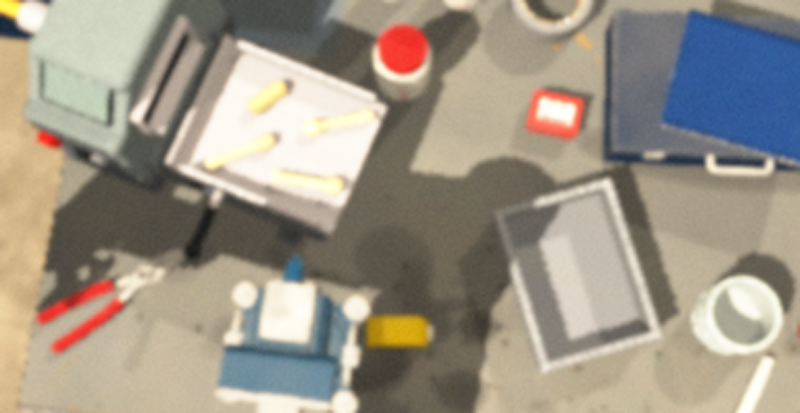

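The enlarged crop shows the bar end at about (270,97), far from the back wall, with the nozzles around it, and the tote at (578,275). The measured sizes fit: tray about 155 mm wide, tote about 180 x 140. I'll move the wrist camera over the tray.

```bash
python3 -m jog '[[[20,-30,35,0,0,0,85],[40,-65,65,0,0,0,85],[65,-105,90,0,0,0,85],[90,-145,105,0,0,0,85],[115,-185,120,0,0,0,85],[142,-225,120,0,0,0,85],[170,-265,120,0,0,0,85],[197,-305,120,0,0,0,85]]]'
python3 -m jog '[[[27,-40,0,0,0,0,85],[54,-80,0,0,0,0,85],[82,-120,0,0,0,0,85],[110,-160,0,0,0,0,85],[117,-174,0,0,0,0,85],[117,-174,0,0,0,0,85]]]'
python3 - <<'E'
from h import *
s=state();a=viewer.grab_frame("wrist");np.save("w1.npy",a);np.save("w1T.npy",cam("wrist",s)[1])
print(s["eef_pos"],s["orientation"],s["joint_positions"],s["time_s"])
cv2.imwrite("pics/w1.png",cv2.resize(a[:,:,::-1],(800,600),interpolation=cv2.INTER_CUBIC))
E
```

```text
time_s: 0.9
eef_pos: [0.4335, 0.272, 0.3594]
orientation: [0.0, 0.192, 0.981, 0.0]
force: [1.1, 0.6, 0.5]
width: 0.0853
finger_force: 0.0
time_s: 1.5
eef_pos: [0.5504, 0.098, 0.3586]
orientation: [-0.001, 0.194, 0.981, -0.0]
force: [0.0, 0.6, 0.3]
width: 0.0848
finger_force: 0.0
[0.5504 0.098  0.3586] [-0.0006  0.1937  0.9811 -0.0002] [ 0.0582  0.2962  1.5472 -0.      1.2995 -1.1228] 1.5
```

View pics/w1.png

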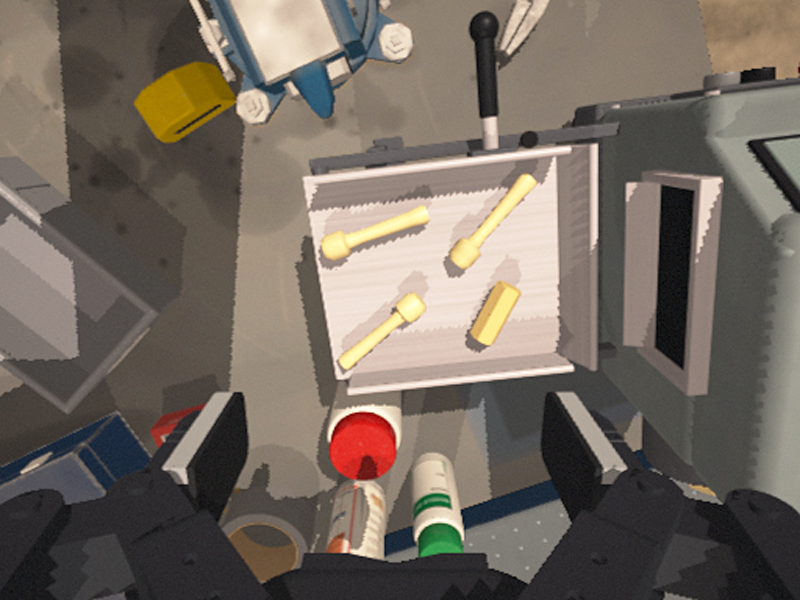

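The wrist view (800 px) shows the bar end at (496,314), with nozzles at (375,233), (490,222) and (385,330). The tray lip is the left edge from (310,180) to (347,385), and the handle sleeve runs from (480,40) to (489,117).

Run:
```python
from h import *
a=np.load("w1.npy");c=(cam("wrist")[0],np.load("w1T.npy"));f=1.5625
hsv=cv2.cvtColor(a,cv2.COLOR_RGB2HSV)
m=cv2.inRange(hsv,(18,80,150),(35,255,255));m[:100]=0;m[250:]=0
cs,_=cv2.findContours(m,cv2.RETR_EXTERNAL,cv2.CHAIN_APPROX_NONE)
for k in cs:
    if cv2.contourArea(k)<150: continue
    z=.131
    P=ray(c,k[:,0,:],z)[:,:2]*1000
    rc=cv2.minAreaRect(P.astype(np.float32));b=cv2.boxPoints(rc);e=[b[1]-b[0],b[2]-b[1]];e=max(e,key=np.linalg.norm)
    print("yellow",np.array(rc[0]),rc[1],"axis yaw",np.arctan2(e[1],e[0]), k[:,0].mean(0)*f)
def P(x,y,z):return ray(c,np.array([x,y])/f,z)[0]
nl,nr=P(306,179,.147),P(572,148,.147)
fl,fr=P(348,391,.147),P(573,370,.147)
print("near wall",nl,nr,"far wall",fl,fr)
for u,v in((nl,nr),(fl,fr)):
    d=(v-u);print("len",np.hypot(*d[:2]),"yaw",np.arctan2(d[1],d[0])-np.pi/2)
h0,h1=P(480,40,.132),P(489,117,.132);print("sleeve",h0,h1,(h0+h1)/2,np.hypot(*(h1-h0)[:2]),np.arctan2(*(h1-h0)[1::-1]))
l0,l1=P(312,186,.121),P(345,378,.121);print("lip",l0,l1,np.hypot(*(l1-l0)[:2]),np.arctan2(*(l1-l0)[1::-1]))
```

```text
yellow [604.7865  64.0044] (18.846786499023438, 80.64044189453125) axis yaw -1.1869359 [382.3375 330.    ]
yellow [621.6172 148.2495] (20.101634979248047, 49.60655212402344) axis yaw -0.83167887 [494.6237 312.2144]
yellow [531.7383  89.1523] (78.6849136352539, 18.466472625732422) axis yaw 1.5009569 [376.9118 229.7917]
yellow [555.1549 169.0357] (18.42506217956543, 79.19570922851562) axis yaw -1.058887 [491.2566 220.922 ]
near wall [0.4798 0.0632 0.147 ] [0.5275 0.2308 0.147 ] far wall [0.6322 0.0259 0.147 ] [0.6797 0.1868 0.147 ]
len 0.1742377518881946 yaw -0.27753379836841185
len 0.16778209590218673 yaw -0.28693196544532373
sleeve [0.4438 0.1999 0.132 ] [0.4897 0.19   0.132 ] [0.4667 0.1949 0.132 ] 0.04694651491987275 -0.21225510031321732
lip [0.4859 0.0603 0.121 ] [0.6324 0.0207 0.121 ] 0.15171983631920377 -0.26371782237415425
```

```bash
python3 -m jog '[[[24,17,-30,0,0,-0.147,40],[48,34,-70,0,0,-0.294,40],[71,50,-110,0,0,-0.44,40],[71,50,-150,0,0,-0.44,40],[71,50,-185,0,0,-0.44,40],[71,50,-185,0,0,-0.44,40]]]'
python3 - <<'E'
from h import *
s=state();a=viewer.grab_frame("wrist");print(s["eef_pos"],s["joint_positions"],s["width"])
c=cam("wrist",s)
hsv=cv2.cvtColor(a,cv2.COLOR_RGB2HSV)
m=cv2.inRange(hsv,(18,80,130),(35,255,255))
for k in cv2.findContours(m,cv2.RETR_EXTERNAL,cv2.CHAIN_APPROX_NONE)[0]:
    if cv2.contourArea(k)<300: continue
    P=ray(c,k[:,0,:],.135)[:,:2]*1000
    rc=cv2.minAreaRect(P.astype(np.float32));b=cv2.boxPoints(rc);e=max([b[1]-b[0],b[2]-b[1]],key=np.linalg.norm)
    print(np.array(rc[0]),rc[1],np.arctan2(e[1],e[0]))
cv2.imwrite("pics/w2.png",a[:,:,::-1])
E
```

```text
time_s: 2.15
eef_pos: [0.6181, 0.1514, 0.1701]
orientation: [-0.003, 0.401, 0.916, -0.002]
force: [-0.4, 0.1, 0.2]
width: 0.0401
finger_force: 0.0
[0.6181 0.1514 0.1701] [ 0.1363  0.5808  1.5974  0.0003  0.9713 -0.6097] 0.04012218303046885
[592.7437  91.0707] (14.702072143554688, 33.2894172668457) -1.2511264
[621.6781 149.7972] (19.719409942626953, 52.05519104003906) -0.81655246
[533.2164  90.9827] (83.6703872680664, 18.296367645263672) 1.49102
[557.0391 169.2218] (18.325775146484375, 78.65884399414062) -1.0604521
```

View pics/w2.png

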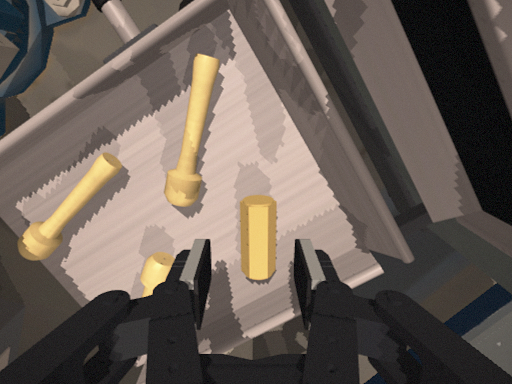

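The bar end at (258,237) sits between the open jaws, with room on both sides. I'll go down, grip and lift.

```bash
python3 -m jog '[[[0,0,-25,0,0,0,40],[0,1,-41,0,0,0,40],[0,1,-42,0,0,0,40],[0,1,-42,0,0,0,12],[0,1,-42,0,0,0,12],[0,1,-42,0,0,0,12],[0,1,-42,0,0,0,12]]]'
python3 -m jog '[[[0,0,30,0,0,0,12],[0,0,70,0,0,0,12],[0,0,110,0,0,0,12]]]'
```

```text
time_s: 2.9
eef_pos: [0.6214, 0.1513, 0.1349]
orientation: [0.001, 0.402, 0.916, 0.001]
force: [-2.9, 1.4, 6.0]
width: 0.0175
finger_force: 58.5
time_s: 3.2
eef_pos: [0.6207, 0.1509, 0.2452]
orientation: [0.0, 0.402, 0.916, 0.0]
force: [0.2, -0.4, -0.8]
width: 0.0178
finger_force: 59.1
```

```bash
python3 -m jog '[[[-13,-46,0,0,0,0,12],[-26,-92,0,0,0,0,12],[-39,-138,0,0,0,0,12],[-52,-184,0,0,0,0,12],[-66,-230,0,0,0,0,12],[-80,-276,0,0,0,0,12],[-94,-322,0,0,0,0,12],[-107,-368,0,0,0,0,12]]]'
python3 -m jog '[[[-13,-46,0,0,0,0,12],[-26,-92,0,0,0,0,12],[-39,-138,0,0,0,0,12],[-55,-196,0,0,0,0,12],[-58,-200,0,0,0,0,12],[-58,-200,0,0,0,0,12]]]'
python3 - <<'E'
from h import *
s=state();a=viewer.grab_frame("wrist");print(s["eef_pos"],s["joint_positions"],s["width"])
np.save("w3.npy",a);np.save("w3T.npy",cam("wrist",s)[1])
cv2.imwrite("pics/w3.png",cv2.resize(a[:,:,::-1],(800,600),interpolation=cv2.INTER_CUBIC))
E
```

```text
time_s: 4.0
eef_pos: [0.5131, -0.2189, 0.2442]
orientation: [0.001, 0.402, 0.916, -0.0]
force: [0.1, -0.6, -0.6]
width: 0.018
finger_force: 59.1
time_s: 4.6
eef_pos: [0.4548, -0.419, 0.2433]
orientation: [0.001, 0.403, 0.915, -0.0]
force: [0.0, 0.6, -1.5]
width: 0.0175
finger_force: 59.1
[ 0.4548 -0.419   0.2433] [-0.8512  0.4772  1.572   0.      1.091  -1.5923] 0.017479112044890433
```

View pics/w3.png

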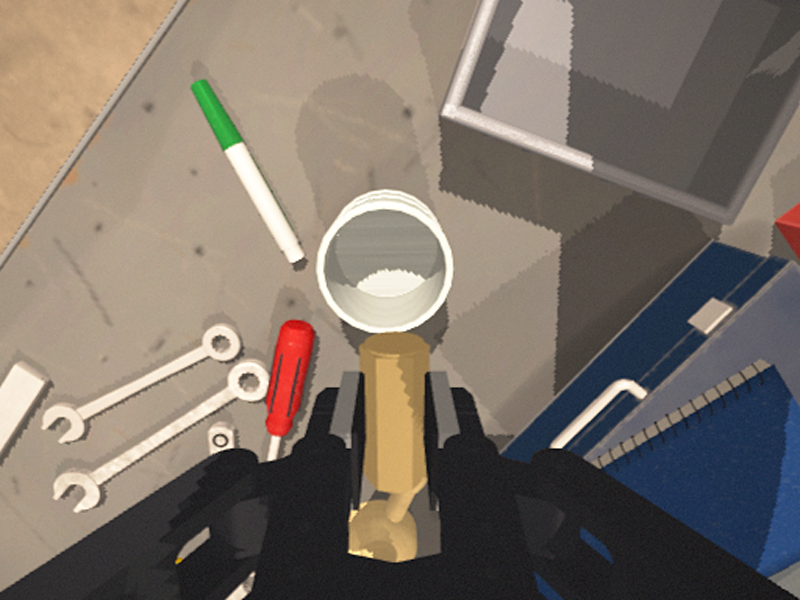

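The tin's rim is at about (385,268), with x from 318 to 452. The bar end is held in the jaws. The tote's corners are at (447,112) and (728,220).

Run:
```python
from h import *
c=(cam("wrist")[0],np.load("w3T.npy"));f=1.5625
P=lambda x,y,z:ray(c,np.array([x,y])/f,z)[0]
print("tin L,R,bot",P(318,268,.072),P(453,268,.072),P(385,333,.072))
a,b=P(446,112,.058),P(728,222,.058);print("tote",a,b,np.hypot(*(a-b)[:2]),np.arctan2(*(b-a)[1::-1]))
```

```text
tin L,R,bot [ 0.4188 -0.4507  0.072 ] [ 0.4799 -0.3949  0.072 ] [ 0.4778 -0.4547  0.072 ]
tote [ 0.4146 -0.3319  0.058 ] [ 0.5893 -0.2596  0.058 ] 0.18916931103182696 0.3927219539246031
```

```bash
python3 -m jog '[[[-6,-3,-40,0,0,0,12],[-6,-3,-85,0,0,0,12],[-6,-3,-130,0,0,0,12],[-6,-3,-175,0,0,0,12],[-6,-3,-200,0,0,0,12],[-6,-3,-200,0,0,0,12],[-6,-3,-200,0,0,0,30],[-6,-3,-200,0,0,0,30]]]'
python3 -m jog '[[[0,0,0,0,0,0,30],[0,0,30,0,0,0,30],[0,0,75,0,0,0,30],[0,0,120,0,0,0,30],[0,20,165,0,0,0,50],[0,60,190,0,0,0,50]]]'
python3 - <<'E'
from h import *
s=state();a=viewer.grab_frame("wrist");print(s["eef_pos"],s["orientation"],s["joint_positions"])
np.save("w4.npy",a);np.save("w4T.npy",cam("wrist",s)[1])
cv2.imwrite("pics/w4.png",cv2.resize(a[:,:,::-1],(800,600),interpolation=cv2.INTER_CUBIC))
E
```

```text
time_s: 5.45
eef_pos: [0.4508, -0.4203, 0.0446]
orientation: [0.001, 0.401, 0.916, -0.001]
force: [0.0, 0.2, 0.1]
width: 0.0301
finger_force: 0.0
time_s: 6.05
eef_pos: [0.4501, -0.3615, 0.237]
orientation: [0.003, 0.403, 0.915, -0.001]
force: [0.2, -0.2, 0.1]
width: 0.0501
finger_force: 0.0
[ 0.4501 -0.3615  0.237 ] [ 0.0032  0.4027  0.9153 -0.0013] [-0.7911  0.4231  1.6854 -0.0001  1.0262 -1.5328]
```

View pics/w4.png

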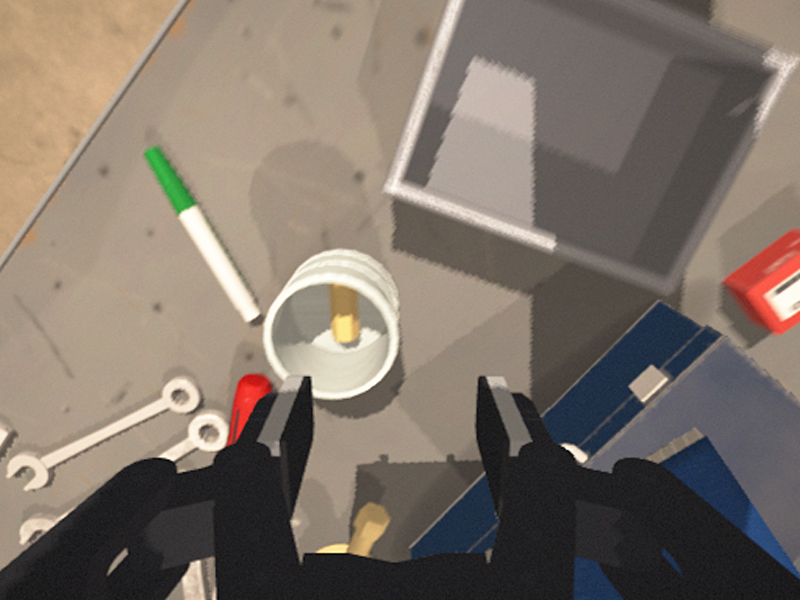

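The bar end is in the tin at (345,320). Tote rim corners: (388,190), (674,292), (797,57).

Run:
```python
from h import *
c=(cam("wrist")[0],np.load("w4T.npy"));f=1.5625
P=lambda x,y,z:ray(c,np.array([x,y])/f,z)[0]
a,b,d=P(387,190,.057),P(672,293,.057),P(798,58,.057)
print(a,b,d,np.hypot(*(a-b)[:2]),np.hypot(*(b-d)[:2]),"yaw",np.arctan2(*(b-a)[1::-1]),np.arctan2(*(d-b)[1::-1])-np.pi/2)
mid=(a+d)/2;y=np.arctan2(*(b-a)[1::-1]);print("centre",mid,"front rim mid",mid[:2]+.068*np.array([np.sin(y),-np.cos(y)]),(a+b)[:2]/2)
```

```text
[ 0.4149 -0.3313  0.057 ] [ 0.5931 -0.2561  0.057 ] [ 0.5353 -0.1229  0.057 ] 0.1934801466775963 0.1451949324309125 yaw 0.3994188210304855 0.40973246001172003
centre [ 0.4751 -0.2271  0.057 ] front rim mid [ 0.5015 -0.2897] [ 0.504  -0.2937]
```

```bash
python3 -m jog '[[[10,15,0,0,0,-0.147,50],[20,30,0,0,0,-0.294,50],[30,45,0,0,0,-0.441,50],[40,60,0,0,0,-0.588,50],[52,72,0,0,0,-0.735,50],[52,72,0,0,0,-0.882,50],[52,72,0,0,0,-1.029,50],[52,72,-20,0,0,-1.176,50]]]'
python3 -m jog '[[[0,0,-20,0,0,-0.147,40],[0,0,-40,0,0,-0.294,40],[0,0,-60,0,0,-0.441,40],[0,0,-80,0,0,-0.588,40],[0,0,-100,0,0,-0.733,40],[0,0,-115,0,0,-0.733,40],[0,0,-115,0,0,-0.733,40]]]'
python3 - <<'E'
from h import *
s=state();a=viewer.grab_frame("wrist");print(s["eef_pos"],s["orientation"],s["joint_positions"])
np.save("w5.npy",a);np.save("w5T.npy",cam("wrist",s)[1])
cv2.imwrite("pics/w5.png",cv2.resize(a[:,:,::-1],(800,600),interpolation=cv2.INTER_CUBIC))
E
```

```text
time_s: 6.9
eef_pos: [0.5027, -0.2884, 0.2153]
orientation: [0.003, 0.844, 0.537, 0.001]
force: [0.5, 0.5, 0.1]
width: 0.0498
finger_force: 0.0
time_s: 7.6
eef_pos: [0.5012, -0.2878, 0.0967]
orientation: [-0.001, 0.979, 0.202, -0.001]
force: [0.4, -0.0, 0.7]
width: 0.0399
finger_force: 0.0
[ 0.5012 -0.2878  0.0967] [-0.0006  0.9795  0.2016 -0.0005] [-0.6354  0.6045  1.8097 -0.      0.729   0.5294]
```

View pics/w5.png

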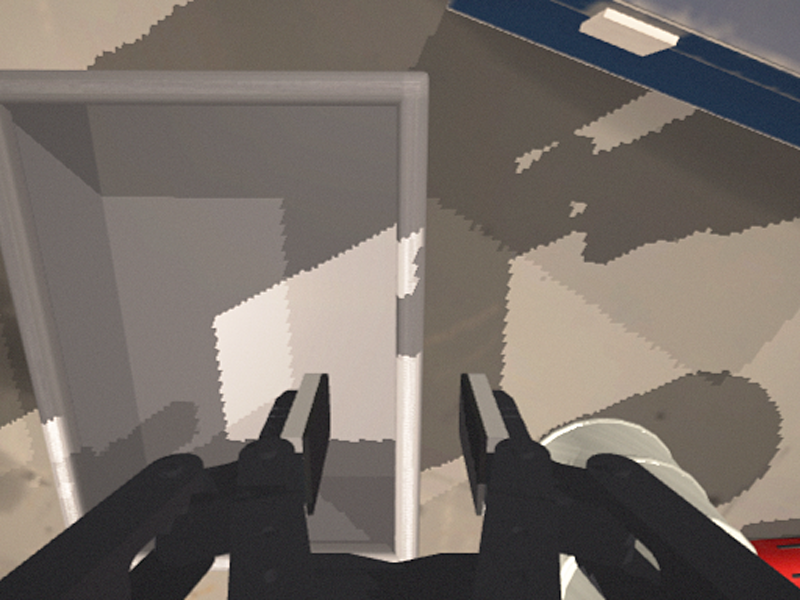

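The rim at x≈411 runs parallel to the pads and lies between the jaws (320 to 463). I'll go down and grip it.

```bash
python3 -m jog '[[[0,0,-30,0,0,0,40],[0,0,-55,0,0,0,40],[0,0,-55,0,0,0,20],[0,0,-55,0,0,0,2],[0,0,-55,0,0,0,2],[0,0,-55,0,0,0,2],[0,0,-55,0,0,0,2]]]'
python3 -m jog '[[[0,0,0,0,0,0,2],[0,0,4,0,0,0,2],[0,0,8,0,0,0,2],[0,0,8,0,0,0,2]]]'
python3 - <<'E'
from h import *
s=state();print(s)
E
```

```text
time_s: 8.35
eef_pos: [0.5024, -0.2887, 0.0439]
orientation: [0.001, 0.979, 0.202, 0.001]
force: [-0.0, -0.2, 7.7]
width: 0.0085
finger_force: 59.5
time_s: 8.75
eef_pos: [0.5019, -0.2882, 0.051]
orientation: [0.0, 0.979, 0.202, 0.0]
force: [-0.9, 0.6, -3.8]
width: 0.0086
finger_force: 58.4
{'time_s': 8.75, 'joint_positions': array([-0.6354,  0.6744,  1.8342, -0.0001,  0.6322,  0.5296]), 'qvel': array([-0.0011,  0.0127,  0.0042, -0.0009, -0.0121, -0.0001]), 'joint_efforts': array([  0.0173, -64.978 , -16.2869,   0.0639,   0.3412,  -0.0028]), 'eef_pos': array([ 0.5019, -0.2882,  0.051 ]), 'orientation': array([0.0003, 0.9795, 0.2016, 0.0002]), 'force': array([-0.9089,  0.6286, -3.811 ]), 'torque': array([-0.2051, -0.1159, -0.007 ]), 'finger_force': 58.352507937233895, 'width': 0.008552925457296875}
```

```bash
python3 -m jog '[[[5,25,0,0,0,-0.1,2],[9,55,0,0,0,-0.23,2],[12,85,0,0,0,-0.36,2],[14,115,0,0,0,-0.48,2],[16,145,0,0,0,-0.58,2],[18,170,0,0,0,-0.67,2],[18,183,0,0,0,-0.67,2],[18,183,0,0,0,-0.67,2]]]'
python3 - <<'E'
from h import *
s=state();a=viewer.grab_frame("wrist");print(s)
np.save("w6.npy",a);np.save("w6T.npy",cam("wrist",s)[1])
b=viewer.grab_frame("top");np.save("top6.npy",b)
o=np.hstack([cv2.resize(a,(400,300)),np.zeros((300,400,3),np.uint8)])
cv2.imwrite("pics/w6.png",cv2.resize(b[150:290,110:320,::-1],(800,533),interpolation=cv2.INTER_CUBIC))
E
```

```text
time_s: 9.55
eef_pos: [0.5195, -0.1039, 0.0503]
orientation: [-0.0, 0.992, -0.129, -0.0]
force: [-1.0, -0.6, -3.9]
width: 0.0088
finger_force: 59.0
{'time_s': 9.55, 'joint_positions': array([-0.322 ,  0.6326,  1.9566, -0.0002,  0.5532,  1.5084]), 'qvel': array([-0.0395,  0.004 , -0.0161, -0.0054,  0.0009, -0.0301]), 'joint_efforts': array([  1.8917, -60.2583, -13.7803,   0.2049,  -0.0077,   0.5658]), 'eef_pos': array([ 0.5195, -0.1039,  0.0503]), 'orientation': array([-0.    ,  0.9916, -0.1294, -0.0004]), 'force': array([-1.0228, -0.6416, -3.8552]), 'torque': array([-0.2796,  0.0609, -0.0601]), 'finger_force': 58.95913110114634, 'width': 0.008819265939877283}
```

View pics/w6.png

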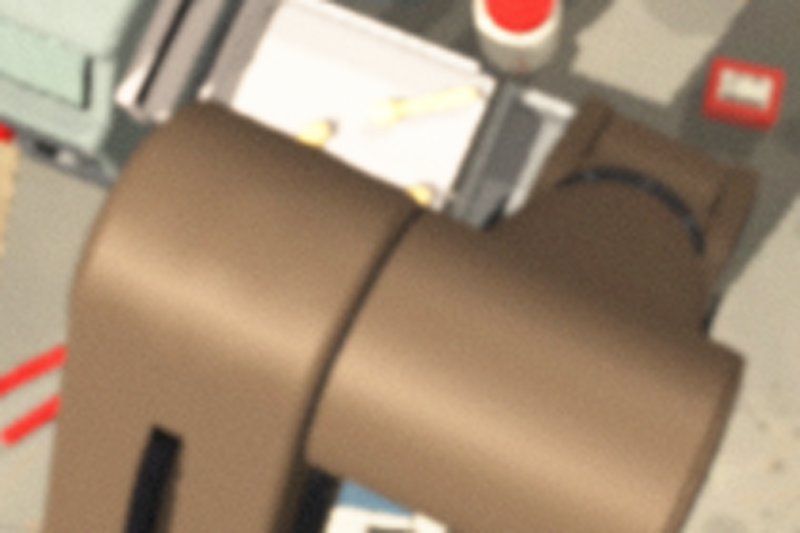

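The arm hides most of the tote in the top view; only the lip at about (460,200) and part of the tote's far end at (545,130) show. I'll refine the machine pose from the clear wrist picture with line segments.

Run:
```python
from h import *
a=np.load("w1.npy");c=(cam("wrist")[0],np.load("w1T.npy"))
g=cv2.cvtColor(a,cv2.COLOR_RGB2GRAY)
L=cv2.createLineSegmentDetector().detect(g)[0][:,0]
O=np.array([.585,.1355]);
for l in L:
    p,q=l[:2],l[2:]
    if np.hypot(*(p-q))<28 or max(p[1],q[1])>275 or min(p[0],q[0])<180 or max(p[0],q[0])>470: continue
    for z in (.121,.132,.147):
        P=ray(c,[p,q],z)[:,:2];d=P[1]-P[0];y=np.arctan2(d[1],d[0]);y=(y+np.pi/4)%(np.pi/2)-np.pi/4
        if z==.121:print((l*1.5625).round(),"len",np.hypot(*d).round(3),"yaw",y.round(3),end=" ")
        t=-.265;M=(P-O)@np.array([[np.cos(t),-np.sin(t)],[np.sin(t),np.cos(t)]])
        print(z,(M*1000).round(0).ravel(),end=" ")
    print()
```

```text
[348. 394. 571. 371.] len 0.179 yaw -0.273 0.121 [ 90. -98.  92.  81.] 0.132 [ 85. -96.  86.  78.] 0.147 [ 77. -93.  78.  73.] 
[596. 368. 597. 144.] len 0.172 yaw -0.276 0.121 [ 92. 101. -80. 103.] 0.132 [ 86.  97. -80.  99.] 0.147 [ 79.  91. -81.  93.] 
[458. 157. 313. 175.] len 0.102 yaw -0.272 0.121 [-83.   6. -83. -96.] 0.132 [-83.   5. -84. -95.] 0.147 [-84.   3. -85. -92.] 
[585. 143. 538. 147.] len 0.033 yaw -0.297 0.121 [-81.  94. -82.  62.] 0.132 [-82.  91. -83.  59.] 0.147 [-83.  85. -84.  55.] 
[308. 214. 335. 378.] len 0.132 yaw -0.274 0.121 [ -57. -105.   74. -106.] 0.132 [ -58. -103.   69. -104.] 0.147 [ -60. -100.   62. -101.] 
[539. 147. 487. 155.] len 0.036 yaw -0.239 0.121 [-83.  62. -82.  27.] 0.132 [-83.  59. -82.  25.] 0.147 [-84.  55. -83.  22.] 
[324. 125. 290.  81.] len 0.036 yaw 0.27 0.121 [-115.  -83. -146. -101.] 0.132 [-115.  -82. -145.  -99.] 0.147 [-114.  -80. -143.  -97.] 
[510.  53. 540.  16.] len 0.028 yaw 0.502 0.121 [-144.   46. -164.   66.] 0.132 [-143.   44. -162.   63.] 0.147 [-141.   40. -160.   59.] 
[656. 304. 660. 187.] len 0.088 yaw -0.272 
[... 3367 characters left out ...]
 96.] 0.132 [-10.  93.  84.  92.] 0.147 [-13.  87.  76.  87.] 
[490. 342. 516. 294.] len 0.043 yaw 0.766 0.121 [59. 19. 22. 41.] 0.132 [55. 17. 19. 39.] 0.147 [48. 15. 14. 36.] 
[372. 371. 550. 352.] len 0.141 yaw -0.275 0.121 [ 72. -76.  73.  65.] 0.132 [ 67. -75.  68.  62.] 0.147 [ 60. -73.  61.  58.] 
[422. 206. 343. 236.] len 0.061 yaw -0.029 0.121 [-52. -23. -38. -82.] 0.132 [-53. -23. -39. -81.] 0.147 [-55. -24. -42. -79.] 
[628. 110. 701. 101.] len 0.049 yaw -0.282 0.121 [-99. 124. -98. 173.] 0.132 [-99. 119. -99. 166.] 0.147 [-99. 112. -99. 158.] 
[481.  40. 484.  91.] len 0.031 yaw -0.283 0.121 [-155.   28. -123.   27.] 0.132 [-153.   26. -123.   25.] 0.147 [-151.   23. -122.   23.]
```

Run:
```python
from h import *
a=np.load("w6.npy");c=(cam("wrist")[0],np.load("w6T.npy"))
g=cv2.cvtColor(a,cv2.COLOR_RGB2GRAY)
L=cv2.createLineSegmentDetector().detect(g)[0][:,0]
G=np.array([.5195,-.1039]);t=-1.8298+np.pi/2
print(t)
for l in L:
    p,q=l[:2],l[2:]
    if np.hypot(*(p-q))<35 : continue
    P=ray(c,[p,q],.067)[:,:2];d=P[1]-P[0];y=np.arctan2(d[1],d[0]);y=(y+np.pi/4)%(np.pi/2)-np.pi/4
    M=(P-G)@np.array([[np.cos(t),-np.sin(t)],[np.sin(t),np.cos(t)]])
    if abs(y-t)<.12: print(l.round(),"yaw",y.round(3),(M*1000).round(0).ravel())
O=np.array([.5807,.133]);t=-.273;ex=np.array([np.cos(t),np.sin(t)]);ey=np.array([-np.sin(t),np.cos(t)])
print("home grip",O-.199*ey,"prehome -42",O-.241*ey,"handle",O-.130*ex+.030*ey,"hinge pt",O-.13*ex-.09*ey)
```

```text
-0.25900367320510354
[236. 284. 238. 238.] yaw -0.318 [-1.  6. 20.  5.]
[265. 237. 268. 284.] yaw -0.2 [21. -6. -1. -7.]
[191.  61. 114.  62.] yaw -0.248 [85. 19. 85. 45.]
[242. 259. 242. 319.] yaw -0.268 [ 11.   3. -18.   3.]
[270. 356. 268. 321.] yaw -0.195 [-37.  -9. -19.  -8.]
[ 1. 60. 57. 59.] yaw -0.25 [85. 82. 85. 64.]
[263. 323. 262. 278.] yaw -0.233 [-20.  -5.   2.  -5.]
[240. 106. 241. 259.] yaw -0.264 [70.  3. 11.  3.]
[137.  30.   1.  30.] yaw -0.255 [94. 36. 94. 80.]
[264.  27. 137.  28.] yaw -0.257 [95. -5. 95. 36.]
[113.  62.  56.  62.] yaw -0.26 [84. 45. 84. 64.]
[ 57.  58. 134.  58.] yaw -0.258 [86. 64. 86. 38.]
[ 19. 182.  55. 343.] yaw -0.262 [ 43.  85. -31.  86.]
[132.  43.  64.  43.] yaw -0.26 [90. 38. 90. 60.]
[237.  61. 194.  62.] yaw -0.255 [85.  4. 85. 18.]
[136.  55. 239.  55.] yaw -0.255 [87. 37. 87.  3.]
[240.  68. 241. 104.] yaw -0.258 [83.  3. 71.  3.]
[264. 178. 264. 134.] yaw -0.253 [45. -5. 61. -5.]
home grip [ 0.527  -0.0586] prehome -42 [ 0.5157 -0.0991] handle [0.4636 0.1969] hinge pt [0.4312 0.0814]
```

```bash
python3 -m jog '[[[0,0,0,0,0,-0.014,2],[2,14,0,0,0,-0.014,2],[5,26,-3,0,0,-0.014,2],[7,33,-6,0,0,-0.014,2],[7,33,-6,0,0,-0.014,2]]]'
python3 -m jog '[[[1,4,0,0,0,0,2],[2,8,0,0,0,0,2],[2,8,0,0,0,0,2],[2,8,0,0,0,0,2]]]'
```

```text
time_s: 10.15
eef_pos: [0.527, -0.0711, 0.0441]
orientation: [-0.0, 0.99, -0.138, -0.0]
force: [0.2, 0.8, -1.8]
width: 0.0089
finger_force: 59.4
time_s: 10.55
eef_pos: [0.5288, -0.064, 0.0443]
orientation: [-0.0, 0.99, -0.139, -0.0]
force: [0.4, 1.0, -1.9]
width: 0.0088
finger_force: 59.4
```

```bash
python3 -m jog '[[[0.5,2,0,0,0,0.004,2],[1,3.8,0,0,0,0.004,2],[1,3.8,0,0,0,0.004,2],[1,3.8,0,0,0,0.004,2]]]'
python3 -m jog '[[[0.3,1,0,0,0,0,2],[0.3,1,0,0,0,0,2],[0.3,1,0,0,0,0,2]]]'
python3 -m jog '[[[0.3,1,0,0,0,0,2],[0.3,1,0,0,0,0,2],[0.3,1,0,0,0,0,2]]]'
python3 -c "
from h import *;s=state();print(s['torque'],s['force'],s['orientation'])"
```

```text
time_s: 10.95
eef_pos: [0.5298, -0.0603, 0.0443]
orientation: [-0.0, 0.991, -0.137, -0.0]
force: [0.6, 0.9, -1.7]
width: 0.0087
finger_force: 59.4
time_s: 11.25
eef_pos: [0.5301, -0.0593, 0.0443]
orientation: [0.0, 0.991, -0.137, 0.0]
force: [0.8, 0.9, -1.6]
width: 0.0087
finger_force: 59.4
time_s: 11.55
eef_pos: [0.5304, -0.0583, 0.0443]
orientation: [0.0, 0.991, -0.137, 0.0]
force: [0.3, -0.4, -1.4]
width: 0.0089
finger_force: 59.4
[-0.0724 -0.0104  0.0004] [ 0.2918 -0.3979 -1.3801] [ 0.      0.9906 -0.1367  0.    ]
```

```bash
for i in 1 ; do python3 -m jog '[[[0.3,1,0,0,0,0,2],[0.3,1,0,0,0,0,2],[0.3,1,0,0,0,0,2]]]'; python3 -c "
from h import *;s=state();print(s['torque'],s['force'])"; done
python3 -m jog '[[[0.3,1,0,0,0,0,2],[0.3,1,0,0,0,0,2],[0.3,1,0,0,0,0,2]]]'; python3 -c "
from h import *;s=state();print(s['torque'],s['force'])"
```

```text
time_s: 11.85
eef_pos: [0.5307, -0.0573, 0.0443]
orientation: [0.0, 0.991, -0.137, 0.0]
force: [0.1, 0.6, -2.1]
width: 0.0085
finger_force: 59.4
[-0.032  -0.0239  0.0018] [ 0.0655  0.5957 -2.1095]
time_s: 12.15
eef_pos: [0.5311, -0.0568, 0.0444]
orientation: [0.0, 0.991, -0.137, 0.0]
force: [-0.8, -5.4, -2.2]
width: 0.0085
finger_force: 59.5
[-0.9135  0.0604  0.0455] [-0.7834 -5.3579 -2.1665]
```

Contact with the stop bar came at TCP y = -0.057 (5 N), 2 mm past the computed home. I'll back off slightly, release and rise.

```bash
python3 -m jog '[[[-0.4,-1.5,0,0,0,0,2],[-0.4,-1.5,-0.5,0,0,0,2],[-0.4,-1.5,-0.5,0,0,0,40],[-0.4,-1.5,-0.5,0,0,0,40],[-0.4,-1.5,-0.5,0,0,0,40],[-0.4,-1.5,20,0,0,0,40],[-0.4,-1.5,60,0,0,0,40],[-0.4,-1.5,100,0,0,0,40]]]'
python3 -m jog '[[[0,-15,40,0,0,0.147,40],[-10,-15,80,0,0,0.294,40],[-20,0,120,0,0,0.441,40],[-30,30,125,0,0,0.588,40],[-40,60,125,0,0,0.735,40],[-50,90,125,0,0,0.882,40],[-60,120,125,0,0,1.029,40],[-65,150,125,0,0,1.176,40]]]'
python3 -m jog '[[[-5,30,0,0,0,0.147,30],[-10,60,0,0,0,0.294,30],[-10,90,0,0,0,0.441,30],[-10,107,0,0,0,0.588,30],[-10,107,0,0,0,0.735,30],[-10,107,0,0,0,0.882,30],[-10,107,0,0,0,1.029,30],[-10,107,0,0,0,1.176,30]]]'
python3 -m jog '[[[0,0,0,0,0,0.147,30],[0,0,0,0,0,0.294,30],[0,0,0,0,0,0.441,30],[0,0,0,0,0,0.588,30],[0,0,0,0,0,0.735,30],[0,0,0,0,0,0.789,30],[0,0,0,0,0,0.789,30]]]'
python3 - <<'E'
from h import *
s=state();a=viewer.grab_frame("wrist");print(s["eef_pos"],s["orientation"],s["joint_positions"])
np.save("w7.npy",a);c=cam("wrist",s);np.save("w7T.npy",c[1])
b=viewer.grab_frame("scene");np.save("s7.npy",b)
g=cv2.cvtColor(a,cv2.COLOR_RGB2GRAY)
L=cv2.createLineSegmentDetector().detect(g)[0][:,0]
O=np.array([.5807,.133]);t=-.273
for l in L:
    p,q=l[:2],l[2:]
    if np.hypot(*(p-q))<30 : continue
    def M(z):
        P=ray(c,[p,q],z)[:,:2]
        return ((P-O)@np.array([[np.cos(t),-np.sin(t)],[np.sin(t),np.cos(t)]])*1000).round(0).ravel(),P[1]-P[0]
    d=M(.06)[1];y=np.arctan2(d[1],d[0]);y=(y+np.pi/4)%(np.pi/2)-np.pi/4
    if abs(y-t)<.1: print(l.round(),y.round(3),"z.06",M(.06)[0],"z.132",M(.132)[0])
E
```

```text
time_s: 12.95
eef_pos: [0.5302, -0.0577, 0.1451]
orientation: [-0.0, 0.991, -0.137, -0.001]
force: [0.5, 0.8, 0.2]
width: 0.0401
finger_force: 0.0
time_s: 13.75
eef_pos: [0.4646, 0.0933, 0.2695]
orientation: [0.0, 0.899, 0.438, 0.0]
force: [0.5, 0.6, 0.6]
width: 0.04
finger_force: 0.0
time_s: 14.55
eef_pos: [0.4554, 0.1993, 0.2693]
orientation: [-0.0, 0.504, 0.863, 0.0]
force: [-0.1, 0.4, -0.4]
width: 0.0297
finger_force: 0.0
time_s: 15.25
eef_pos: [0.4554, 0.1992, 0.2693]
orientation: [-0.0, 0.137, 0.991, 0.0]
force: [-0.5, -1.1, 0.2]
width: 0.0303
finger_force: 0.0
[0.4554 0.1992 0.2693] [-0.      0.1366  0.9906  0.0001] [ 0.2793  0.2757  1.8246  0.0001  1.0412 -1.0175]
[283. 284. 283. 239.] -0.247 z.06 [ 10.  66. -50.  65.] z.132 [-38.  58. -85.  57.]
[220. 234. 221. 274.] -0.284 z.06 [-57.  -7.  -4.  -8.] z.132 [-90.   0. -49.  -0.]
[206. 321. 206. 352.] -0.327 z.06 [ 62. -29. 111. -31.] z.132 [  3. -17.  42. -19.]
[233. 358. 271. 358.] -0.276 z.06 [120.   4. 120.  53.] z.132 [49.  9. 49. 48.]
[297. 352. 298. 319.] -0.241 z.06 [111.  87.  60.  86.] z.132 [42. 75.  2. 74.]
[424. 3
[... 2540 characters left out ...]

[236. 225. 126. 225.] -0.273 z.06 [ -68.   10.  -68. -115.] z.132 [-99.  14. -99. -84.]
[143. 187. 181. 187.] -0.285 z.06 [-113.  -90. -113.  -49.] z.132 [-135.  -65. -135.  -33.]
[371. 205. 436. 205.] -0.275 z.06 [-92. 161. -92. 233.] z.132 [-118.  133. -118.  190.]
[ 45. 203.  57. 262.] -0.272 z.06 [ -95. -201.  -21. -201.] z.132 [-121. -153.  -62. -153.]
[413. 259. 488. 259.] -0.274 z.06 [-24. 218. -24. 306.] z.132 [-65. 178. -64. 248.]
[511. 305. 411. 305.] -0.273 z.06 [ 39. 348.  39. 224.] z.132 [-15. 281. -15. 183.]
[437. 209. 376. 209.] -0.275 z.06 [-87. 236. -87. 167.] z.132 [-114.  192. -114.  138.]
[427. 283. 488. 284.] -0.301 z.06 [  8. 239.  10. 314.] z.132 [-40. 195. -38. 254.]
```

The picture's numbers check out: the tote's front rim is at y -201, its near end at x -97, yaw -0.272 (square and centred), and the sleeve's middle is at y 30 under the jaws. I'll go down and grip the handle.

```bash
python3 -m jog '[[[0,0,-40,0,0,0,30],[0,0,-85,0,0,0,30],[0,0,-125,0,0,0,30],[0,0,-146,0,0,0,30],[0,0,-147,0,0,0,30],[0,0,-147,0,0,0,5],[0,0,-147,0,0,0,5],[0,0,-147,0,0,0,5]]]'
python3 -m jog '[[[0,0,0,0,0,0,5],[0,0,0,0,0,0,5]]]'
```

```text
time_s: 16.15
eef_pos: [0.4561, 0.1997, 0.1236]
orientation: [0.001, 0.137, 0.991, 0.001]
force: [1.3, 6.2, -3.0]
width: 0.0111
finger_force: 58.1
time_s: 16.35
eef_pos: [0.4561, 0.1997, 0.1236]
orientation: [0.001, 0.137, 0.991, 0.001]
force: [0.1, 6.1, -3.9]
width: 0.0111
finger_force: 58.1
```

```bash
python3 -m jog '[[[-0.3,-1.1,6,0,0,0,5],[-0.7,-2.4,11.9,0,0,0,5],[-1.1,-4,17.7,0,0,0,5],[-1.7,-6,23.5,0,0,0,5],[-1.7,-6,23.5,0,0,0,5]]]'
python3 -c "
from h import *;s=state();print(s['torque'],s['joint_efforts'])"
```

```text
time_s: 16.85
eef_pos: [0.4545, 0.1939, 0.1477]
orientation: [0.002, 0.137, 0.991, 0.001]
force: [1.0, 8.6, -3.8]
width: 0.0107
finger_force: 59.1
[ 1.5023 -0.0997  0.0416] [ -3.8392 -52.6904 -18.1275  -1.361    0.8783   0.0159]
```

```bash
python3 -m jog '[[[-0.6,-2.1,5.6,0,0,0,5],[-1.3,-4.6,11.1,0,0,0,5],[-2,-7.3,16.5,0,0,0,5],[-2.9,-10.3,21.7,0,0,0,5],[-3.8,-13.5,26.8,0,0,0,5],[-4.7,-16.9,31.7,0,0,0,5],[-4.7,-16.9,31.7,0,0,0,5],[-4.7,-16.9,31.7,0,0,0,5]]]'
python3 - <<'E'
from h import *
s=state();print(s['torque'],s["joint_positions"])
a=viewer.grab_frame("scene");np.save("s8.npy",a)
m=cv2.inRange(cv2.cvtColor(a,cv2.COLOR_RGB2HSV),(18,60,130),(35,255,255))
n,l,st,ce=cv2.connectedComponentsWithStats(m)
print([(st[i,4],ce[i].round()) for i in range(1,n) if st[i,4]>8 and 190<ce[i][0]<330 and 140<ce[i][1]<300])
E
```

```text
time_s: 17.65
eef_pos: [0.45, 0.1778, 0.1797]
orientation: [0.002, 0.137, 0.99, 0.002]
force: [-1.3, 15.3, 2.8]
width: 0.0104
finger_force: 59.5
[2.7016 0.0325 0.116 ] [ 0.2385  0.3707  1.9691  0.0034  0.7963 -1.0589]
[(np.int32(19), array([273., 154.])), (np.int32(64), array([229., 161.])), (np.int32(73), array([253., 175.])), (np.int32(68), array([234., 179.])), (np.int32(334), array([217., 230.])), (np.int32(13), array([259., 253.])), (np.int32(21), array([236., 255.])), (np.int32(337), array([219., 270.])), (np.int32(53), array([243., 262.])), (np.int32(200), array([263., 274.])), (np.int32(16), array([264., 266.])), (np.int32(18), array([282., 269.])), (np.int32(34), array([244., 275.])), (np.int32(16), array([244., 286.])), (np.int32(165), array([286., 294.])), (np.int32(15), array([221., 292.])), (np.int32(21), array([240., 293.])), (np.int32(15), array([254., 291.]))]
```

```bash
python3 -m jog '[[[-0.3,-1.2,2.8,0,0,0,5],[-0.9,-3.2,5.1,0,0,0,5],[-1.4,-5,7.6,0,0,0,5],[-1.9,-6.7,10,0,0,0,5],[-1.9,-6.7,10,0,0,0,5],[-2.4,-8.7,12.3,0,0,0,5],[-3,-10.8,14.6,0,0,0,5],[-3,-10.8,14.6,0,0,0,5]]]'
python3 - <<'E'
from h import *
a=viewer.grab_frame("scene");np.save("s9.npy",a)
m=cv2.inRange(cv2.cvtColor(a,cv2.COLOR_RGB2HSV),(18,60,130),(35,255,255))
n,l,st,ce=cv2.connectedComponentsWithStats(m)
print([(st[i,4],ce[i].round()) for i in range(1,n) if st[i,4]>8 and 220<ce[i][0]<330 and 140<ce[i][1]<245])
E
```

```text
time_s: 18.5
eef_pos: [0.4468, 0.1665, 0.1941]
orientation: [0.002, 0.137, 0.991, 0.002]
force: [0.4, 10.0, -0.0]
width: 0.0107
finger_force: 59.3
[(np.int32(19), array([273., 154.])), (np.int32(68), array([230., 161.])), (np.int32(70), array([235., 180.])), (np.int32(74), array([254., 177.]))]
```

```bash
cat > look.py <<'E'
from h import *
import sys
a=viewer.grab_frame("scene");np.save(sys.argv[1],a)
m=cv2.inRange(cv2.cvtColor(a,cv2.COLOR_RGB2HSV),(18,60,130),(35,255,255))
n,l,st,ce=cv2.connectedComponentsWithStats(m)
print([(int(st[i,4]),ce[i].round().tolist()) for i in range(1,n) if st[i,4]>8 and 215<ce[i][0]<310 and 140<ce[i][1]<262])
E
python3 -m jog '[[[-0.6,-2,2.1,0,0,0,5],[-1.2,-4.1,4.2,0,0,0,5],[-1.2,-4.1,4.2,0,0,0,5],[-1.8,-6.3,6.3,0,0,0,5],[-2.4,-8.6,8.3,0,0,0,5],[-2.4,-8.6,8.3,0,0,0,5],[-2.4,-8.6,8.3,0,0,0,5]]]'
python3 look.py s10.npy
python3 -m jog '[[[-0.6,-2.3,1.9,0,0,0,5],[-1.3,-4.7,3.8,0,0,0,5],[-1.3,-4.7,3.8,0,0,0,5],[-1.3,-4.7,3.8,0,0,0,5],[-1.3,-4.7,3.8,0,0,0,5]]]'
python3 look.py s11.npy
```

```text
time_s: 19.25
eef_pos: [0.4445, 0.158, 0.2027]
orientation: [0.002, 0.137, 0.991, 0.002]
force: [-1.1, 11.4, 6.5]
width: 0.0106
finger_force: 59.4
[(19, [273.0, 154.0]), (29, [233.0, 213.0]), (9, [246.0, 213.0]), (333, [217.0, 230.0])]
time_s: 19.8
eef_pos: [0.4432, 0.1535, 0.2064]
orientation: [0.002, 0.137, 0.991, 0.002]
force: [-1.1, 12.1, 4.9]
width: 0.0107
finger_force: 59.4
[(19, [273.0, 154.0]), (31, [233.0, 213.0]), (9, [246.0, 213.0]), (334, [217.0, 230.0])]
```

Run:
```python
from h import *
a=viewer.grab_frame("wrist");b=np.load("s11.npy");t=viewer.grab_frame("top")
A=cv2.resize(b[120:245,180:320],(400,357),interpolation=cv2.INTER_CUBIC);B=cv2.resize(a,(400,300));C=cv2.resize(t[130:250,100:260],(400,300),interpolation=cv2.INTER_CUBIC)
o=np.zeros((600,800,3),np.uint8);o[:357,:400]=A;o[:300,400:]=B;o[300:,400:]=C
cv2.imwrite("pics/w10.png",o[:,:,::-1])
```

```text
(no output)
```

View pics/w10.png

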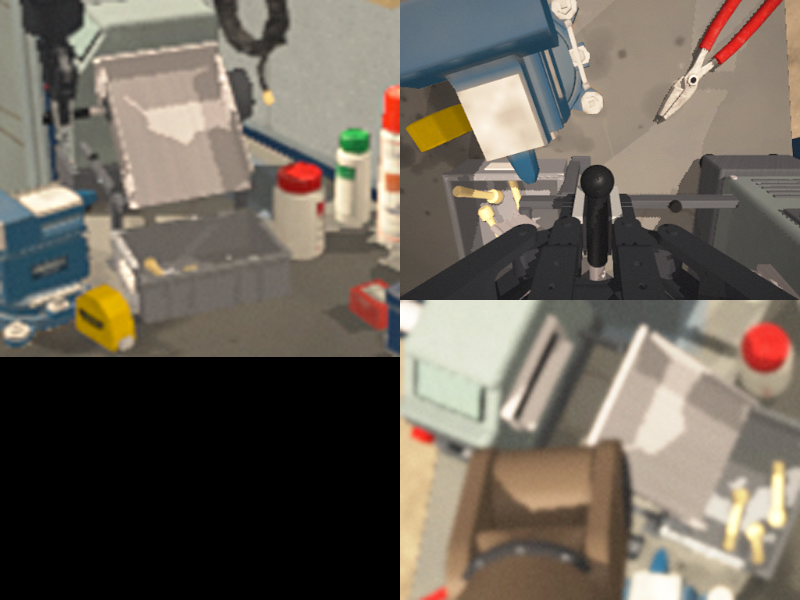

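The view shows an empty tray with all three nozzles in the tote: wrist panel about (490,205), top panel (735,520), (755,540), (777,490). I'll lower the tray back along the same arc.

```bash
python3 -m jog '[[[0.7,2.4,-1.9,0,0,0,5],[1.3,4.7,-3.8,0,0,0,5],[2.5,9,-7.9,0,0,0,5],[3.7,13.3,-12.1,0,0,0,5],[4.7,17,-16.8,0,0,0,5],[5.7,20.6,-21.6,0,0,0,5],[6.7,24.1,-26.7,0,0,0,5],[6.7,24.1,-26.7,0,0,0,5]]]'
python3 -m jog '[[[0.9,3.4,-4.9,0,0,0,5],[1.8,6.6,-10,0,0,0,5],[2.7,9.6,-15.2,0,0,0,5],[3.4,12.3,-20.6,0,0,0,5],[4.1,14.8,-26.1,0,0,0,5],[4.7,16.9,-31.7,0,0,0,5],[4.7,16.9,-31.7,0,0,0,5]]]'
python3 -m jog '[[[0.3,1.1,-2.9,0,0,0,5],[0.6,2,-5.8,0,0,0,5],[0.8,2.8,-8.7,0,0,0,5],[1,3.6,-11.6,0,0,0,5],[1.2,4.3,-14.5,0,0,0,5],[1.4,4.9,-17.5,0,0,0,5],[1.5,5.4,-20,0,0,0,5],[1.6,5.7,-22,0,0,0,5]]]'
```

```text
time_s: 20.75
eef_pos: [0.4501, 0.1781, 0.1794]
orientation: [0.002, 0.137, 0.991, 0.002]
force: [-1.3, 14.2, 5.7]
width: 0.0108
finger_force: 61.6
time_s: 21.45
eef_pos: [0.4546, 0.1941, 0.147]
orientation: [0.001, 0.137, 0.991, 0.001]
force: [-0.2, 6.9, 1.5]
width: 0.0105
finger_force: 63.4
time_s: 22.25
eef_pos: [0.456, 0.1994, 0.1252]
orientation: [0.001, 0.137, 0.991, 0.001]
force: [-0.8, 5.7, 0.3]
width: 0.0105
finger_force: 65.1
```

```bash
python3 -m jog '[[[0,0.1,-0.5,0,0,0,5],[0.1,0.2,-1,0,0,0,5],[0.1,0.3,-1.5,0,0,0,5],[0.1,0.3,-1.5,0,0,0,5],[0.1,0.3,-1.5,0,0,0,5]]]'
python3 -m jog '[[[0,0,-0.5,0,0,0,5],[0,0,-1,0,0,0,5],[0,0,-1,0,0,0,5]]]'
```

```text
time_s: 22.75
eef_pos: [0.4561, 0.1997, 0.1238]
orientation: [0.001, 0.137, 0.991, 0.001]
force: [-0.2, 4.9, -0.9]
width: 0.011
finger_force: 65.1
time_s: 23.05
eef_pos: [0.4561, 0.1997, 0.1235]
orientation: [0.001, 0.137, 0.991, 0.001]
force: [-2.3, 4.7, 8.6]
width: 0.0108
finger_force: 66.2
```

```bash
python3 -m jog '[[[0,0,0.5,0,0,0,10],[0,0,0.5,0,0,0,15],[0,0,0.5,0,0,0,30],[0,0,0.5,0,0,0,30],[0,0,0.5,0,0,0,30],[0,0,30,0,0,0,30],[0,0,70,0,0,0,30],[0,0,115,0,0,0,30]]]'
python3 -m jog '[[[0,0,30,0,0,0,30],[0,0,60,0,0,0,30],[0,0,60,0,0,0,30]]]'
python3 - <<'E'
from h import *
s=state();print(s["eef_pos"],s["time_s"])
a=viewer.grab_frame("wrist");c=cam("wrist",s);O=np.array([.5807,.133]);t=-.273
Rm=np.array([[np.cos(t),-np.sin(t)],[np.sin(t),np.cos(t)]])
g=cv2.cvtColor(a,cv2.COLOR_RGB2GRAY)
for l in cv2.createLineSegmentDetector().detect(g)[0][:,0]:
    p,q=l[:2],l[2:]
    if np.hypot(*(p-q))<28: continue
    P=ray(c,[p,q],.06)[:,:2];d=P[1]-P[0];y=(np.arctan2(d[1],d[0])+np.pi/4)%(np.pi/2)-np.pi/4
    M=((P-O)@Rm*1000).round(0).ravel();M2=((ray(c,[p,q],.132)[:,:2]-O)@Rm*1000).round(0).ravel()
    if abs(y-t)<.06 and (M[1]<-180 and M[3]<-180 or M[0]<-85 and M[2]<-85 and M[1]<-60 or abs(M2[1]-30)<10 and abs(M2[3]-30)<10 and M2[0]<-95):print(y.round(3),"z.06",M,"z.132",M2)
m=cv2.inRange(cv2.cvtColor(a,cv2.COLOR_RGB2HSV),(18,80,130),(35,255,255))
for k in cv2.findContours(m,cv2.RETR_EXTERNAL,cv2.CHAIN_APPROX_NONE)[0]:
    if cv2.contourArea(k)>100: print("yellow",((ray(c,k[:,0],.015)[:,:2].mean(0)-O)@Rm*1000).round(),cv2.contourArea(k))
E
```

```text
time_s: 23.85
eef_pos: [0.4551, 0.1989, 0.2371]
orientation: [-0.001, 0.137, 0.991, -0.0]
force: [1.3, 0.1, -0.1]
width: 0.0298
finger_force: 0.0
time_s: 24.15
eef_pos: [0.4565, 0.1994, 0.3]
orientation: [0.003, 0.137, 0.991, 0.001]
force: [-0.2, 0.4, -0.7]
width: 0.03
finger_force: 0.0
[0.4565 0.1994 0.3   ] 24.15
-0.268 z.06 [ -76.   22. -134.   22.] z.132 [-103.   23. -150.   23.]
-0.27 z.06 [ -90. -192.  -90.  -66.] z.132 [-114. -149. -115.  -48.]
-0.277 z.06 [  73. -193.  -69. -192.] z.132 [  17. -150.  -98. -149.]
-0.329 z.06 [-146.   40.  -92.   37.] z.132 [-159.   38. -116.   35.]
-0.276 z.06 [ -54. -201.   -9. -201.] z.132 [ -86. -156.  -49. -157.]
-0.276 z.06 [  -8. -201.   39. -201.] z.132 [ -48. -157.  -10. -157.]
-0.303 z.06 [ -96. -113.  -98. -177.] z.132 [-119.  -86. -121. -138.]
-0.284 z.06 [-112.  -88. -112.  -50.] z.132 [-133.  -65. -132.  -34.]
yellow [   8. -168.] 423.5
yellow [ -51. -184.] 443.5
yellow [-145. -218.] 1533.0
```

```bash
python3 -m jog '[[[0,0,0,0,0,0,30],[0,0,0,0,0,0,30],[0,0,0,0,0,0,30]]]'; python3 -c "
from rig import r;print(r.sign_off())"
```

```text
time_s: 24.5
eef_pos: [0.4554, 0.1991, 0.2954]
orientation: [-0.001, 0.137, 0.991, -0.0]
force: [0.0, 0.4, 0.7]
width: 0.03
finger_force: 0.0
the job is handed in; nothing more can be done
None
```

Job handed in at 24.5 s: the bar end is in the scrap tin, the tote is home against the stop bar (square and centred within about 2 mm), all three nozzles are in it, and the tray was lowered by hand onto its rest and released; the sign-off returned no verdict.

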